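Hold the hand microscope over the sherd on the specimen stage

ROBOT

A 6-joint arm with a two-finger parallel gripper is mounted at the origin on a cart in front of the work surface, level with it; the furniture and walls round the work are solid. World frame = base frame: x ahead of the robot, y to its left, z up, the work surface at z = 0. Lengths are in m, angles in degrees, forces in N, time in s.
With the tool pointing down it reaches from about 0.4 to 0.825 m from the base axis. Payload 7 kg.
Tool frame: the origin (TCP) lies at the very end of the fingers, on their centre line; the grasp point (between the pads) lies 19 mm behind it; x points along the fingers, y is the direction in which the jaws open and shut, and the axes are right-handed (so a half turn about x gives the same grasp; the last joint's range is limited). The gripper opens to 88 mm and grips with 3 to 60 N. Pads are 19 mm wide; open, the fingers measure 130 mm over their backs; the gripper's body (78 mm by 193 mm) begins 47 mm behind the grasp point.
Start: joints at [-57.978, 20.546, 0.682, 0, -70.136, -16.507], TCP at [0.181, -0.65, 0.227] pointing down, gripper open.
Joint ranges: [-176.03, 176.03], [-82.01, 121.73], [-58.28, 71.71], [-173.87, 95.51], [-174.79, -0.11], [-173.66, 173.66]. Speed limits (degrees/s): [136.94, 136.94, 172.46, 180, 180, 180].

INTERFACE

Orientations are given as [roll, pitch, yaw] about the fixed x, y, z axes, in that order (R = Rz(yaw) Ry(pitch) Rx(roll)).
In Python, from plant import * gives the robot as it stands. The module is installed in compiled form; this text tells all that it offers.
- The arm moves only by the shell command python3 -m creep 'ROWS' [FORCE]. ROWS is a JSON object of lists of equal length, an entry for each row: "jaw": the closure, from -1 (fully open) to 1 (shut); "translation": the shift along the tool's x, y, z in m, a list of three; "roll": the turn about the tool's x in rad. A call has exactly 10 rows; each row shifts and turns the commanded pose from where the row before left it, along the tool's axes as they then stand; what a row does not reach is not made up. A row lasts 1/10 s, in which the tool goes at most 50 mm and 8.59 degrees, less where a joint would pass 70% of its speed; a pose out of reach is approached as far as the arm can. A call with a gripper value outside its range is refused whole. The fingers move at their own pace and stop on an object; FORCE is the grip in N (left out, the last holds). Time passes only in rows, so rows that do not move let the fingers close, or fill a call up. It gives the time, the measured TCP pose, the force and the opening at its end, in the units of the state.
- get_state(): the state, without advancing time (a new reading comes with each control period).
- capture(name): name is "scene" or "top" or "wrist"; returns a dict with "image" (400x640x3 uint8, red, green, blue), "fovy" (degrees; the focal length in pixels is half the picture's height over the tangent of half this angle, whatever the lens; pixels are square), "cx", "cy" (the principal point, pixels), "pose" (4x4, takes a point from camera to world coordinates); the wrist camera has in their place "tool_from_camera" (4x4, takes a point from camera to tool coordinates, whose origin is the TCP and whose axes are the tool frame's). Camera axes: x right, y up, looking along -z (the intrinsics and any distortion apply to the point x, -y, -z); pixel columns grow to the right and rows downward; lengths in m; the calibration is good to about 2 mm. The wrist camera is an equidistant fisheye: a pixel r from the principal point sees the ray r / f radians off the axis. A picture is of the moment at which its call begins: read the wrist's pose just before it. There is no depth.
- close_job(): hands the job in, once; it reports no verdict.
The state is a dict: "time_s": time; "joints": joint angles; "qd": joint speeds; "joint_torque": joint torques, N m; "tcp_pos": TCP position; "eef_rot": TCP orientation; "contact_force": force on the tool from outside, world axes, zero at the start; "moment": the same for the moment, N m; "gripper_width": finger opening in m.
Only numpy, scipy, OpenCV 4.12 (cv2) and the standard library are available. Lean on these libraries where they do the work, as an engineer would, in place of code of your own. Each camera call takes 0.05 s, during which the arm holds its last target.

TASK

First slide the carriage of the specimen stage to the right until it is fully against its end stop. Then lift the cordless hand microscope out of its stand, carry it over the bottles and the rim of the specimen tray, and finish still holding it upright, nose down, hovering about one centimetre above the middle of the mounted sherd. Nothing may touch the sherd, the carriage must stay at its stop, and the jar, vials and dropper bottle must be left standing where they are.

Things in the scene. Friction and masses are not known exactly. Their poses are not given: they have to be found in the camera images.
- carriage (a joint): Position of the stage's carriage along its rods, m: 0 at the left end, 0.103 at the right-hand end stop. It slides towards the stage's own -y axis (to the robot's right), needs about 2 N to move, and stays where it is left.
- stage: Stage fixed to the table: aluminium base 84 (x) by 220 mm (y), rods along y between end blocks 36 mm high. Origin under its centre, on the table; +y runs along the rods to the left, yaw within 0.3 rad. Dark carriage 80 mm long, top 30 mm above the table, with an open white tray 72 x 74 mm, rim 46 mm above the table. A light box 0.4 m high fills world x 0.62 to 1.03, y -0.44 to -0.02, behind it: keep clear.
- carriage_knob (a point): Black upright round knob, 14 mm in diameter and 30 mm high, on a small tab on the carriage's robot side. The point is half-way up it, 45 mm above the table; it moves with the carriage. The tab under it is 30 mm above the table; the tray wall begins 15 mm beyond the knob's side.
- mounted_sherd: Brown pottery sherd, 37 x 43 x 11 mm, held fast with a grey pad in the middle of the white tray; fragile. Origin at the middle of its underside, 36 mm above the table. Moves with the carriage.
- sherd_top (a point): The middle of the mounted sherd's top face, 47 mm above the table. Moves with the carriage.
- microscope_stand: Fixed stand of the microscope: dark round foot 72 mm in diameter with a black socket 37 mm in outer diameter, bore 29 mm; the socket's floor is 12 mm and its rim 28 mm above the table. Origin at the centre of the foot's underside.
- microscope: Cordless hand microscope, an upright grey cylinder 118 mm tall, about 0.12 kg, loose in the stand's socket. Clear nose 23 mm in diameter for the lowest 24 mm, then a body 30 mm in diameter from 30 mm to 112 mm up. Origin at the centre of the nose's underside, z axis up along the cylinder.
- microscope_center (a point): Centre of the microscope, half-way up: 59 mm above the underside of its nose (71 mm above the table as it stands in its stand).
- microscope_nose (a point): Centre of the underside of the microscope's nose.
- jar: Bystander: open white jar, 48 mm in diameter, 54 mm tall; origin at the centre of its underside.
- vial_a: Bystander: capped glass vial, 23 mm in diameter, 51 mm tall; origin at the centre of its underside.
- vial_b: Bystander: second capped glass vial, 23 mm in diameter, 51 mm tall; origin at the centre of its underside.
- dropper: Bystander: amber dropper bottle, 33 mm in diameter, 97 mm tall; origin at the centre of its underside.
There are look-alikes about, which are no part of the job. Leave any red or yellow look-alike of the microscope alone.

How it is judged:
By the outcome, as a careful person would: the job done as asked, in the order asked, and still so for the second after the job is handed in, while the arm keeps its last pose, push and grip.
It also fails if it takes over 58 s, if anything falls off the work surface, if the arm or the gripper's body presses on something with over 40 N, if the wrist force passes 120 N, or if a joint passes its speed limit or range.

## Working session

There is one attempt and no reset: what is moved stays moved. The work goes in short steps, Python scripts to look and compute and a shell command to move; the robot and the scene stay as the last step left them, time stands still between calls to the robot, and variables do not carry over. Pictures are saved under pics/ and viewed, and the job is handed in when it is done.

```bash
mkdir -p pics; ls; python3 - <<'E'
from plant import *
import cv2,numpy as np
s=get_state();print(s)
for n in("scene","top"):
    c=capture(n);cv2.imwrite(f"pics/{n}0.png",c["image"][:,:,::-1]);print(n,{k:(np.round(v,4).tolist() if k=="pose" else v) for k,v in c.items() if k!="image"})
c=capture("wrist");cv2.imwrite("pics/wrist0.png",c["image"][:,:,::-1]);print({k:v for k,v in c.items() if k!="image"})
E
```

```text
pics
{'time_s': 0.0, 'joints': array([-5.79768564e+01,  2.05905830e+01,  6.34225492e-01, -2.13242845e-02,
       -7.01361330e+01, -1.65059441e+01]), 'qd': array([-0.08875304, -0.03708387,  0.03324117,  0.01097642,  0.03177421,
        0.00662831]), 'joint_torque': array([-1.21117257e-03, -5.82717526e+01,  2.93045640e+01,  6.99696332e+00,
        6.82184284e-03, -1.43486518e-04]), 'tcp_pos': array([ 0.18041948, -0.64993074,  0.22563195]), 'eef_rot': array([ 94.27848742,  89.90536129, 109.78842497]), 'contact_force': array([-0.2712437 ,  0.22473165,  0.66180699]), 'moment': array([0.00252836, 0.01273443, 0.02407234]), 'gripper_width': 0.08776066106463859}
scene {'fovy': 49.44404233725001, 'cx': 319.32329010449166, 'cy': 197.90031928598276, 'pose': [[0.8344, 0.2991, -0.4629, 0.1016], [-0.551, 0.4358, -0.7116, -0.5842], [-0.0111, 0.8489, 0.5284, 0.5284], [0.0, 0.0, 0.0, 1.0]]}
top {'fovy': 48.9971056673845, 'cx': 317.9961200310567, 'cy': 201.4228914565022, 'pose': [[-0.0077, 0.9885, -0.151, 0.3294], [-0.9999, -0.0094, -0.0107, 0.0341], [-0.012, 0.1509, 0.9885, 1.154], [0.0, 0.0, 0.0, 1.0]]}
{'fovy': 65.70646984690485, 'cx': 323.4010567114556, 'cy': 196.91532906728582, 'tool_from_camera': array([[ 4.46511296e-04,  2.53839688e-01, -9.67246201e-01,
        -1.58046853e-01],
       [ 9.99999805e-01,  3.09294594e-04,  5.42801255e-04,
        -5.69397270e-04],
       [ 4.36948523e-04, -9.67246255e-01, -2.53839500e-01,
        -6.76904401e-02],
       [ 0.00000000e+00,  0.00000000e+00,  0.00000000e+00,
         1.00000000e+00]])}
```

View pics/scene0.png

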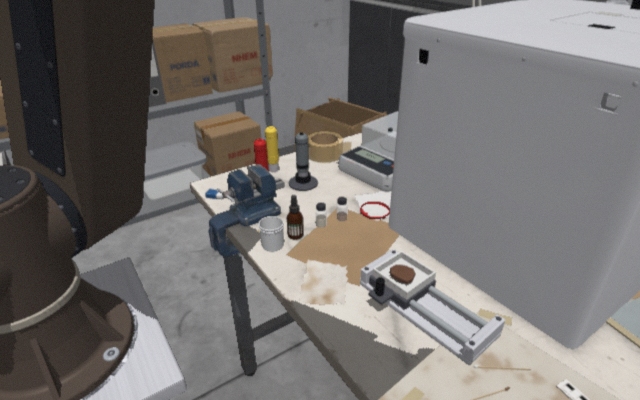

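View pics/top0.png

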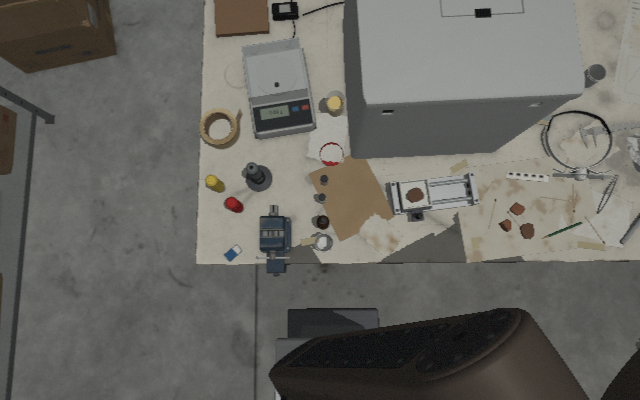

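View pics/wrist0.png

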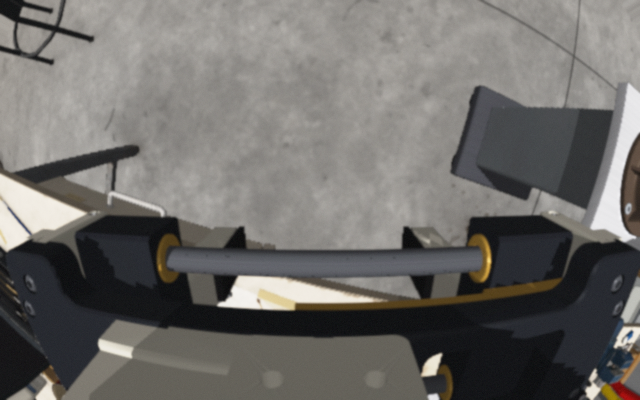

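The scene view shows the microscope at about (302,150), with its foot at (303,183). The knob is at (380,287), the sherd at (402,273), the dropper at (295,220), and the jar and two vials nearby. In the top view the foot is at about (258,180) and the stage at about (435,193). I'll zoom in on these.

```bash
cat > h.py <<'E'
import numpy as np,cv2
from scipy.spatial.transform import Rotation as R
def ray(c,u,v):
    f=200/np.tan(np.radians(c["fovy"]/2))
    d=np.array([(u-c["cx"])/f,-(v-c["cy"])/f,-1.]);P=c["pose"]
    return P[:3,3],P[:3,:3]@d
def atz(c,u,v,z):
    o,d=ray(c,u,v);return o+d*(z-o[2])/d[2]
def proj(c,p):
    f=200/np.tan(np.radians(c["fovy"]/2));P=c["pose"]
    q=P[:3,:3].T@(np.asarray(p,float)-P[:3,3]);return c["cx"]-f*q[0]/q[2],c["cy"]+f*q[1]/q[2]
def wproj(c,T,p):
    f=200/np.tan(np.radians(c["fovy"]/2));M=T@c["tool_from_camera"]
    q=M[:3,:3].T@(np.asarray(p,float)-M[:3,3]);d=np.array([q[0],-q[1],-q[2]])
    th=np.arctan2(np.hypot(d[0],d[1]),d[2]);r=f*th/np.hypot(d[0],d[1]);return c["cx"]+r*d[0],c["cy"]+r*d[1]
def wray(c,T,u,v):
    f=200/np.tan(np.radians(c["fovy"]/2));M=T@c["tool_from_camera"]
    x,y=u-c["cx"],v-c["cy"];r=np.hypot(x,y);th=r/f
    d=np.array([x/r*np.sin(th),-y/r*np.sin(th),-np.cos(th)]);return M[:3,3],M[:3,:3]@d
def watz(c,T,u,v,z):
    o,d=wray(c,T,u,v);return o+d*(z-o[2])/d[2]
def Tof(s):
    T=np.eye(4);T[:3,:3]=R.from_euler('xyz',s["eef_rot"],degrees=True).as_matrix();T[:3,3]=s["tcp_pos"];return T
def crop(im,x0,y0,w,h,k,name):
    o=cv2.resize(im[y0:y0+h,x0:x0+w,::-1],None,fx=k,fy=k,interpolation=cv2.INTER_CUBIC);cv2.imwrite(name,o)
E
python3 - <<'E'
from plant import *
from h import *
s=get_state();print(Tof(s).round(3))
c=capture("scene");crop(c["image"],340,240,180,130,4,"pics/s1.png");crop(c["image"],230,120,180,140,4,"pics/s2.png")
c=capture("top");crop(c["image"],370,150,130,90,6,"pics/t1.png");crop(c["image"],195,140,160,120,5,"pics/t2.png")
E
```

```text
[[-0.    -0.267  0.964  0.18 ]
 [ 0.001  0.964  0.267 -0.65 ]
 [-1.     0.001 -0.     0.226]
 [ 0.     0.     0.     1.   ]]
```

View pics/s1.png

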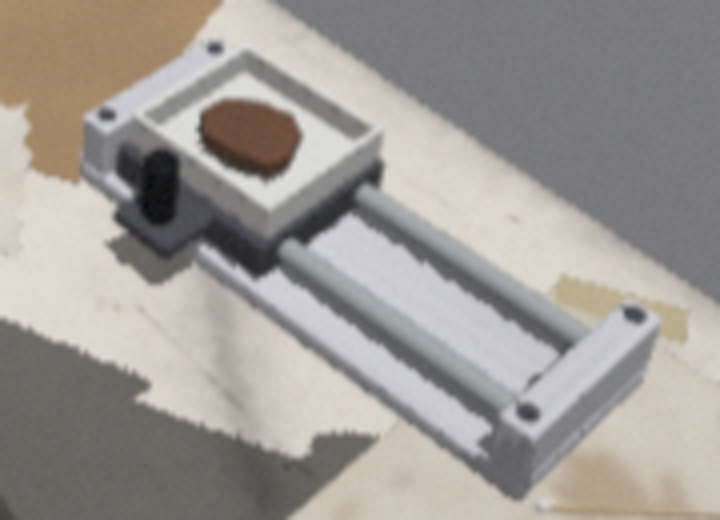

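View pics/s2.png

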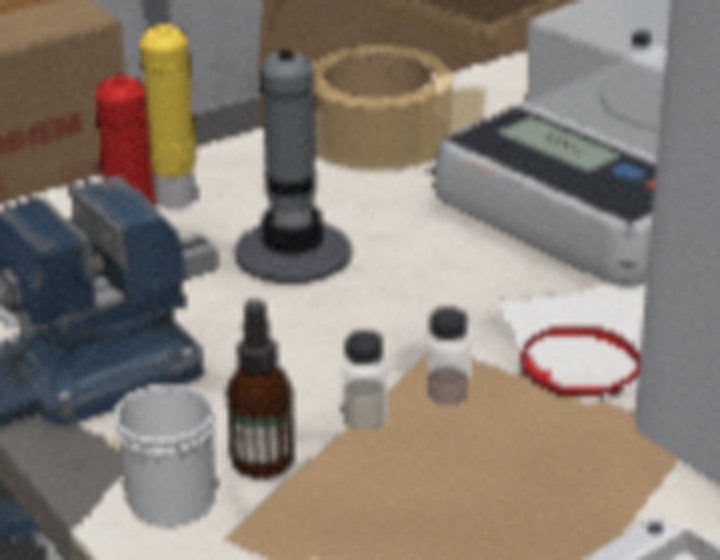

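View pics/t1.png

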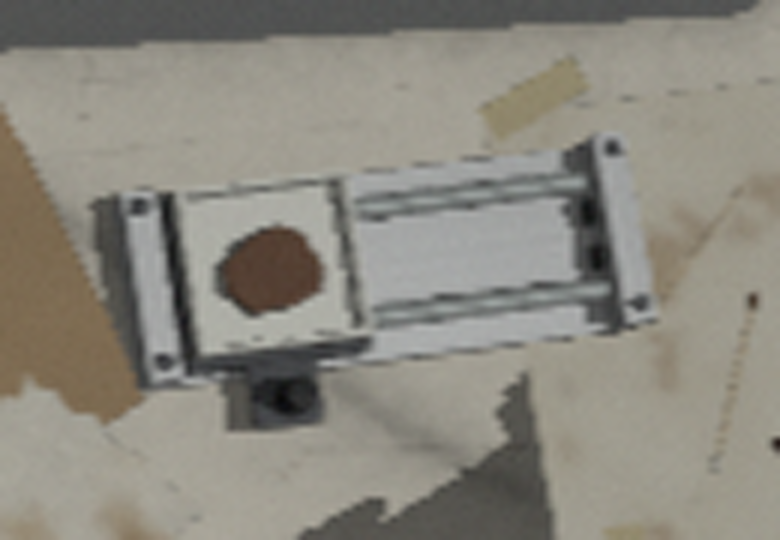

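View pics/t2.png

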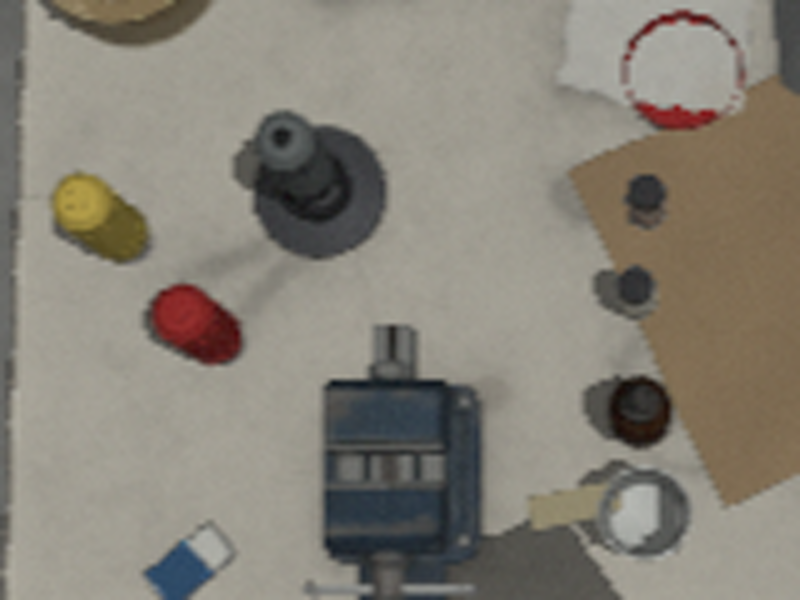

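```bash
python3 - <<'E'
from plant import *
from h import *
S=capture("scene");T=capture("top")
t1=lambda x,y:((x+.5)/6-.5+370,(y+.5)/6-.5+150)
t2=lambda x,y:((x+.5)/5-.5+195,(y+.5)/5-.5+140)
s1=lambda x,y:((x+.5)/4-.5+340,(y+.5)/4-.5+240)
s2=lambda x,y:((x+.5)/4-.5+230,(y+.5)/4-.5+120)
def show(n,z,t,s):
    print(n,atz(T,*t,z).round(4),atz(S,*s,z).round(4))
a=[(138,206),(165,361),(612,147),(641,302)];b=[(215,48),(107,115),(634,314),(528,411)]
A=np.array([atz(T,*t1(*p),.036) for p in a]);B=np.array([atz(S,*s1(*p),.036) for p in b])
for X in(A,B):
    print(X.round(4).tolist(),X.mean(0).round(4)); d=X[0]+X[1]-X[2]-X[3]; print(np.degrees(np.arctan2(-d[0],d[1])),np.hypot(d[0],d[1])/2)
show("knobtop",.06,t1(290,393),s1(160,157))
show("sherd",.047,t1(272,270),s1(250,133))
show("foot",.006,t2(320,191),s2(293,250))
show("scopetop",.13,t2(284,139),s2(287,58))
show("vialb",.051,t2(647,192),s2(449,322))
show("viala",.051,t2(637,285),s2(364,345))
show("dropper",.097,t2(640,398),s2(257,305))
show("jar",.054,t2(645,510),s2(166,405))
show("vise jaw",.07,t2(393,330),s2(205,250))
show("yellowtop",.13,t2(83,203),s2(165,33))
show("redtop",.12,t2(183,315),s2(122,85))
E
```

```text
[[0.5442, -0.1472, 0.036], [0.4766, -0.1564, 0.036], [0.568, -0.3523, 0.036], [0.5002, -0.3606, 0.036]] [ 0.5223 -0.2541  0.036 ]
6.611246460499764 0.20597118718626617
[[0.542, -0.1472, 0.036], [0.4741, -0.1553, 0.036], [0.5656, -0.3507, 0.036], [0.4982, -0.3584, 0.036]] [ 0.52   -0.2529  0.036 ]
6.684176765446977 0.20468808628221088
knobtop [ 0.4595 -0.2039  0.06  ] [ 0.4576 -0.2072  0.06  ]
sherd [ 0.5138 -0.2013  0.047 ] [ 0.5072 -0.2064  0.047 ]
foot [0.5701 0.2047 0.006 ] [0.5663 0.2021 0.006 ]
scopetop [0.5697 0.2039 0.13  ] [0.5683 0.2045 0.13  ]
vialb [0.5585 0.0301 0.051 ] [0.5534 0.0252 0.051 ]
viala [0.5102 0.0357 0.051 ] [0.5053 0.0318 0.051 ]
dropper [0.4472 0.0347 0.097 ] [0.4438 0.0302 0.097 ]
jar [0.3957 0.0327 0.054 ] [0.3957 0.0375 0.054 ]
vise jaw [0.4855 0.1578 0.07  ] [0.4708 0.1323 0.07  ]
yellowtop [0.5395 0.2995 0.13  ] [0.5284 0.2766 0.13  ]
redtop [0.4865 0.2526 0.12  ] [0.4835 0.2454 0.12  ]
```

Both views agree. The stage is at (0.521,-0.2535) with yaw about 6.6°, the knob at about (0.4585,-0.2055) with the carriage at its left end, and the microscope at (0.569,0.204). I'll move over to the knob.

```bash
python3 -m creep '{"jaw":[-1,-1,-1,-1,-1,-1,-1,-1,-1,-1],"translation":[[0,0.015,0.017],[0,0.031,0.034],[0,0.031,0.034],[0,0.031,0.034],[0,0.031,0.034],[0,0.031,0.034],[0,0.031,0.034],[0,0.031,0.034],[0,0.031,0.034],[0,0.031,0.034]],"roll":[0,0,0,0,0,0,0,0,0,0]}' 10
```

```text
time_s: 1.35
tcp_pos: [0.4138, -0.279, 0.227]
eef_rot: [-29.6, 89.9, -14.1]
contact_force: [1.8, -1.1, 1.3]
gripper_width: 0.0875
```

```bash
python3 -m creep '{"jaw":[-1,-1,-1,-1,-1,-1,-1,-1,-1,-1],"translation":[[0,0.018,0.019],[0,0.018,0.019],[0,0.015,0.016],[0.01,0.008,0.009],[0.02,0,0],[0.03,0,0],[0.03,0,0],[0.015,0,0],[0,0,0],[0,0,0]],"roll":[0,0,0,0,0.05,0.05,0.055,0,0,0]}'
python3 - <<'E'
from plant import *
from h import *
s=get_state();T=Tof(s);print(T.round(4))
c=capture("wrist");cv2.imwrite("pics/w1.png",c["image"][:,:,::-1])
print(wproj(c,T,[.4585,-.2055,.06]),wproj(c,T,[.511,-.203,.047]))
E
```

```text
time_s: 2.35
tcp_pos: [0.4579, -0.2073, 0.1216]
eef_rot: [-166.4, 90.0, -159.8]
contact_force: [-0.4, 0.4, 0.2]
gripper_width: 0.0879
[[-7.000e-04 -1.156e-01  9.933e-01  4.579e-01]
 [-2.000e-04  9.933e-01  1.156e-01 -2.073e-01]
 [-1.000e+00 -2.000e-04 -7.000e-04  1.216e-01]
 [ 0.000e+00  0.000e+00  0.000e+00  1.000e+00]]
(np.float64(326.63835313579517), np.float64(210.92091360095924)) (np.float64(322.0277267586133), np.float64(265.8181641089751))
```

View pics/w1.png

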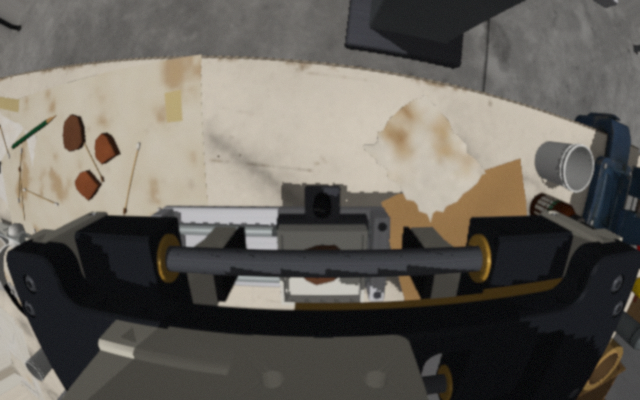

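```bash
python3 - <<'E'
from h import *
im=cv2.imread("pics/w1.png")[:,:,::-1];crop(im,250,160,150,110,5,"pics/w1c.png")
E
```

```text
(no output)
```

View pics/w1c.png

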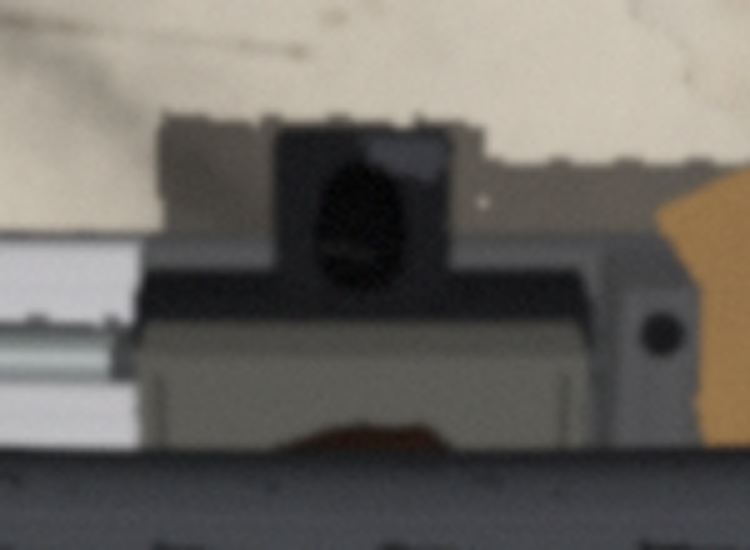

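```bash
python3 -m creep '{"jaw":[-1,-1,-1,-1,0,0.5,1,1,1,1],"translation":[[0.02,0,0],[0.03,0,0],[0.025,0,0],[0.009,0,0],[0,0,0],[0,0,0],[0,0,0],[0,0,0],[0,0,0],[0,0,0]],"roll":[0,0,0,0,0,0,0,0,0,0]}' 12
```

```text
time_s: 3.4
tcp_pos: [0.4583, -0.207, 0.038]
eef_rot: [-9.1, 90.0, -2.4]
contact_force: [0.2, 0.1, 0.5]
gripper_width: 0.0449
```

Now I'll let the fingers finish closing, then start the slide along tool -y.

```bash
python3 -m creep '{"jaw":[1,1,1,1,1,1,1,1,1,1],"translation":[[0,0,0],[0,0,0],[0,0,0],[0,0,0],[0,0,0],[0,0,0],[0,0,0],[0,0,0],[0,0,0],[0,0,0]],"roll":[0,0,0,0,0,0,0,0,0,0]}'
python3 - <<'E'
from plant import *
s=get_state();print(s["gripper_width"],s["contact_force"])
E
```

```text
time_s: 4.4
tcp_pos: [0.4582, -0.2081, 0.0376]
eef_rot: [-96.9, 89.9, -90.3]
contact_force: [0.7, -9.9, -3.1]
gripper_width: 0.0136
0.013623431364457216 [ 0.6701971  -9.87581791 -3.14574138]
```

```bash
python3 -m creep '{"jaw":[1,1,1,1,1,1,1,1,1,1],"translation":[[0,-0.006,0],[0,-0.012,0],[0,-0.014,0],[0,-0.014,0],[0,-0.014,0],[0,-0.014,0],[0,-0.012,0],[0,-0.009,0],[0,-0.004,0],[0,0,0]],"roll":[0,0,0,0,0,0,0,0,0,0]}'
```

```text
time_s: 5.4
tcp_pos: [0.4694, -0.3061, 0.0375]
eef_rot: [-102.1, 90.0, -95.5]
contact_force: [-0.5, -1.1, 2.0]
gripper_width: 0.0137
```

```bash
python3 -m creep '{"jaw":[1,1,1,1,1,1,1,1,1,1],"translation":[[0,-0.001,0],[0,-0.001,0],[0,-0.001,0],[0,-0.001,0],[0,-0.001,0],[0,-0.001,0],[0,0,0],[0,0,0],[0,0,0],[0,0,0]],"roll":[0,0,0,0,0,0,0,0,0,0]}'
```

```text
time_s: 6.4
tcp_pos: [0.47, -0.3107, 0.0376]
eef_rot: [106.8, 90.0, 113.5]
contact_force: [-2.6, 6.1, 5.8]
gripper_width: 0.0133
```

```bash
python3 -m creep '{"jaw":[1,1,1,1,1,1,1,1,1,1],"translation":[[0,-0.001,0],[0,-0.001,0],[0,-0.001,0],[0,0,0],[0,0,0],[0,0,0],[0,0,0],[0,0,0],[0,0,0],[0,0,0]],"roll":[0,0,0,0,0,0,0,0,0,0]}'
python3 - <<'E'
from plant import *
from h import *
S=capture("scene");crop(S["image"],340,240,180,130,4,"pics/s3.png")
E
```

```text
time_s: 7.4
tcp_pos: [0.4699, -0.3111, 0.0375]
eef_rot: [100.2, 89.8, 106.8]
contact_force: [-1.9, 22.2, 12.7]
gripper_width: 0.0132
```

View pics/s3.png

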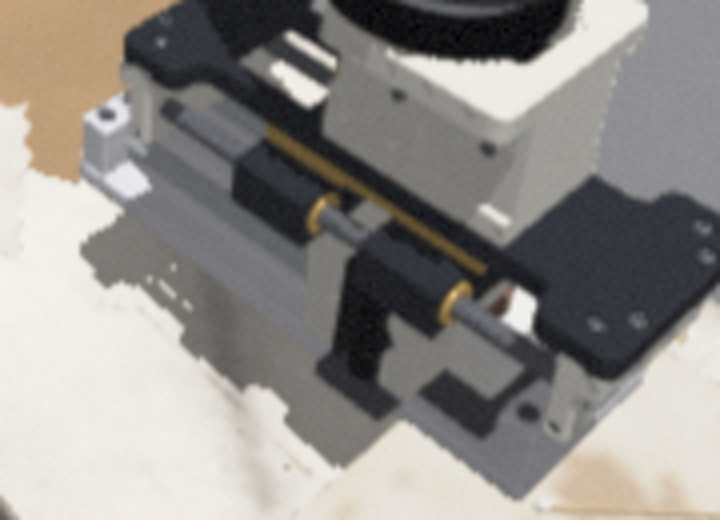

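The force climbed from 6 to 22 N with no further motion, so the carriage is at its stop. I'll relax the push, open the jaws and lift.

```bash
python3 -m creep '{"jaw":[1,1,-0.3,-1,-1,-1,-1,-1,-1,-1],"translation":[[0,0.001,0],[0,0.001,0],[0,0,0],[0,0,0],[0,0,0],[0,0,0],[0,0,0],[0,0,0],[-0.01,0,0],[-0.03,0,0]],"roll":[0,0,0,0,0,0,0,0,0,0]}'
python3 -m creep '{"jaw":[-1,-1,-1,-1,-1,-1,-1,-1,-1,-1],"translation":[[-0.04,0,0],[-0.04,0.0,0],[-0.03,0.03,0],[0,0.045,0],[0,0.05,0],[0,0.05,0],[0,0.05,0],[0,0.05,0],[0,0.05,0],[0,0.05,0]],"roll":[0,0,0,0,0,0,0,0,0,0]}'
python3 - <<'E'
from plant import *
from h import *
S=capture("scene");crop(S["image"],340,240,180,130,4,"pics/s4.png")
T=capture("top");crop(T["image"],370,150,130,90,6,"pics/t4.png")
E
```

```text
time_s: 8.45
tcp_pos: [0.4684, -0.3117, 0.076]
eef_rot: [154.8, 89.7, 161.4]
contact_force: [1.2, 0.4, -0.1]
gripper_width: 0.0722
time_s: 9.45
tcp_pos: [0.4264, 0.0621, 0.1888]
eef_rot: [22.9, 89.9, 29.5]
contact_force: [1.6, 0.7, -0.1]
gripper_width: 0.0877
```

View pics/s4.png

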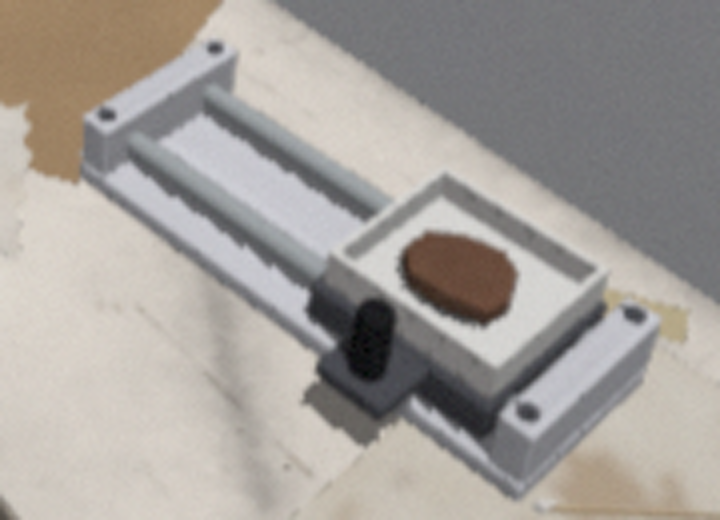

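View pics/t4.png

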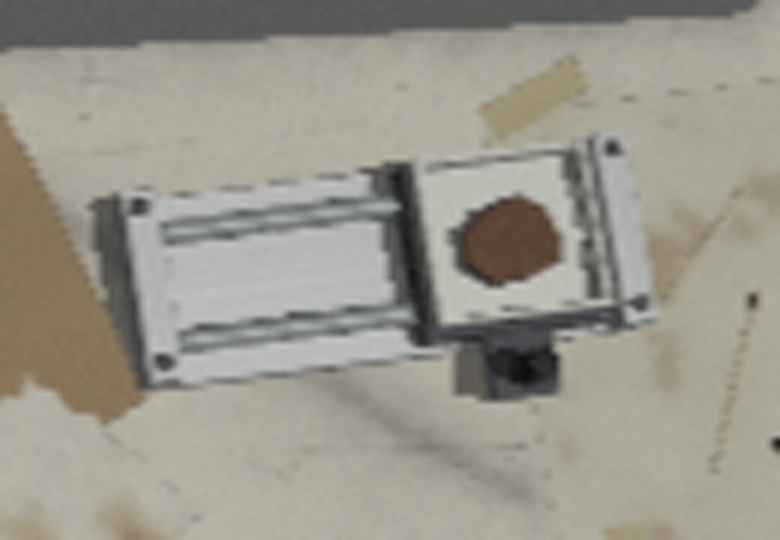

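```bash
python3 - <<'E'
from plant import *
from h import *
S=capture("scene");T=capture("top")
t1=lambda x,y:((x+.5)/6-.5+370,(y+.5)/6-.5+150)
t2=lambda x,y:((x+.5)/5-.5+195,(y+.5)/5-.5+140)
s1=lambda x,y:((x+.5)/4-.5+340,(y+.5)/4-.5+240)
s2=lambda x,y:((x+.5)/4-.5+230,(y+.5)/4-.5+120)
def show(n,z,t,s): print(n,atz(T,*t,z).round(4),atz(S,*s,z).round(4))
show("sherd",.047,t1(510,240),s1(460,270))
show("knobtop",.06,t1(520,362),s1(376,305))
C=np.array([atz(S,*s1(*p),.046) for p in[(445,174),(608,268),(497,372),(328,255)]]);print(C.round(4).tolist(),C.mean(0))
def tri(n,t,s):
    o1,d1=ray(T,*t);o2,d2=ray(S,*s);k=np.linalg.lstsq(np.c_[d1,-d2],o2-o1,rcond=None)[0]
    print(n,(o1+k[0]*d1).round(4),(o2+k[1]*d2).round(4))
tri("yellow",t2(82,200),s2(165,33));tri("red",t2(181,313),s2(122,83));tri("scope",t2(284,139),s2(287,58))
a=np.radians(6.65);u=np.array([-np.sin(a),np.cos(a)])
print("stagecentre+stop", np.array([.521,-.2535])-u*.0515)
s=get_state();M=Tof(s);print(M.round(3)); 
print("tool delta to scope",M[:3,:3].T@(np.array([.569,.2042,.18])-s["tcp_pos"]))
E
```

```text
sherd [ 0.5257 -0.3028  0.047 ] [ 0.52   -0.3062  0.047 ]
knobtop [ 0.4717 -0.3002  0.06  ] [ 0.4713 -0.3086  0.06  ]
[[0.5555, -0.2669, 0.046], [0.5671, -0.3357, 0.046], [0.4946, -0.3458, 0.046], [0.4857, -0.2727, 0.046]] [ 0.52569584 -0.30526077  0.046     ]
yellow [0.5435 0.3032 0.1175] [0.5419 0.3039 0.1174]
red [0.4879 0.2542 0.1169] [0.4877 0.2543 0.1169]
scope [0.5697 0.2039 0.1302] [0.5683 0.2045 0.13  ]
stagecentre+stop [ 0.52696391 -0.30465351]
[[ 0.001 -0.119  0.993  0.427]
 [ 0.001  0.993  0.119  0.062]
 [-1.     0.     0.001  0.188]
 [ 0.     0.     0.     1.   ]]
tool delta to scope [0.00851228 0.12465539 0.15819314]
```

```bash
python3 -m creep '{"jaw":[-1,-1,-1,-1,-1,-1,-1,-1,-1,-1],"translation":[[0,0.022,0.028],[0,0.025,0.032],[0,0.025,0.032],[0,0.025,0.032],[0,0.018,0.022],[0,0.01,0.012],[0,0,0],[0,0,0],[0,0,0],[0,0,0]],"roll":[0,0,0,0,0,0,0,0,0,0]}'
python3 - <<'E'
from plant import *
from h import *
s=get_state();T=Tof(s);print(T.round(4))
c=capture("wrist");crop(c["image"],160,100,320,200,2,"pics/w2.png")
print(wproj(c,T,[.569,.2042,.13]),wproj(c,T,[.569,.2042,0.006]))
print(T[:3,:3].T@(np.array([.569,.2042,.076])-s["tcp_pos"]))
E
```

```text
time_s: 10.65
tcp_pos: [0.5692, 0.2015, 0.188]
eef_rot: [35.7, 90.0, 42.3]
contact_force: [0.3, -0.7, 0.1]
gripper_width: 0.0873
[[ 3.000e-04 -1.146e-01  9.934e-01  5.692e-01]
 [ 3.000e-04  9.934e-01  1.146e-01  2.015e-01]
 [-1.000e+00  2.000e-04  3.000e-04  1.880e-01]
 [ 0.000e+00  0.000e+00  0.000e+00  1.000e+00]]
(np.float64(327.88559247663665), np.float64(211.4593761122652)) (np.float64(326.348481418674), np.float64(178.24369537547935))
[1.12035769e-01 2.63259099e-03 9.10929257e-05]
```

View pics/w2.png

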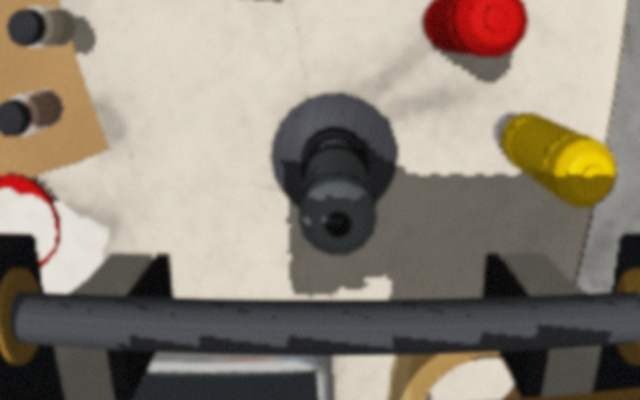

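The microscope appears at (329,210) and I predicted (328,211), so the position estimate is good to about 1 mm. Next I descend and close the jaws.

```bash
python3 -m creep '{"jaw":[-1,-1,-1,-1,-1,-1,0,1,1,1],"translation":[[0.01,0.003,0],[0.025,0,0],[0.03,0,0],[0.025,0,0],[0.015,0,0],[0.006,0,0],[0,0,0],[0,0,0],[0,0,0],[0,0,0]],"roll":[0,0,0,0,0,0,0,0,0,0]}' 20
python3 -m creep '{"jaw":[1,1,1,1,1,1,1,1,1,1],"translation":[[0,0,0],[0,0,0],[0,0,0],[0,0,0],[0,0,0],[0,0,0],[0,0,0],[0,0,0],[0,0,0],[0,0,0]],"roll":[0,0,0,0,0,0,0,0,0,0]}'
```

```text
time_s: 11.7
tcp_pos: [0.5695, 0.2059, 0.0775]
eef_rot: [29.6, 89.9, 36.3]
contact_force: [0.1, 0.9, -0.4]
gripper_width: 0.0612
time_s: 12.7
tcp_pos: [0.5692, 0.2056, 0.0766]
eef_rot: [40.2, 90.0, 46.8]
contact_force: [0.1, -0.3, 1.2]
gripper_width: 0.0296
```

```bash
python3 -m creep '{"jaw":[1,1,1,1,1,1,1,1,1,1],"translation":[[-0.003,0,0],[-0.006,0,0],[-0.01,0,0],[-0.015,0,0],[-0.02,0,0],[-0.025,0,0],[-0.025,0,0],[-0.02,0,0],[-0.012,0,0],[-0.004,0,0]],"roll":[0,0,0,0,0,0,0,0,0,0]}'
python3 - <<'E'
from plant import *
from h import *
s=get_state();print(s["gripper_width"],s["contact_force"])
S=capture("scene");cv2.imwrite("pics/s5.png",S["image"][:,:,::-1])
o=s["tcp_pos"];M=Tof(s)[:3,:3]
print("nose exp",proj(S,o-[0,0,.0646]),"top exp",proj(S,o+[0,0,.0534]))
print(M.T@(np.array([.5255,-.3048,o[2]])-o),o)
E
```

```text
time_s: 13.7
tcp_pos: [0.5696, 0.2059, 0.2185]
eef_rot: [27.5, 89.8, 34.1]
contact_force: [-0.5, 0.1, -1.3]
gripper_width: 0.0298
0.02978224891843276 [-0.47189168  0.05890539 -1.32882246]
nose exp (np.float64(301.2011862191638), np.float64(123.95443877482644)) top exp (np.float64(299.34211221782004), np.float64(71.33035254343895))
[-0.0008487  -0.50214822 -0.10283293] [0.56959104 0.20587029 0.21845212]
```

View pics/s5.png

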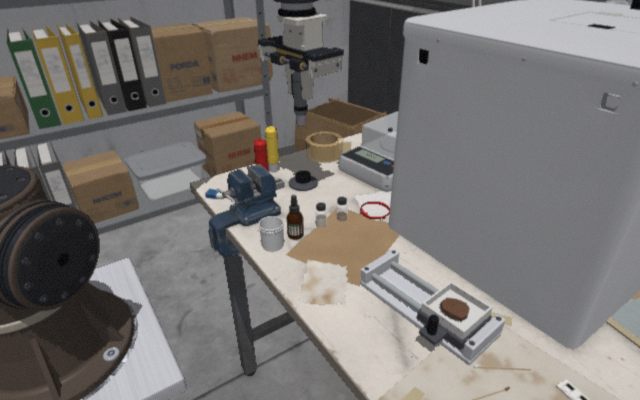

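```bash
python3 -m creep '{"jaw":[1,1,1,1,1,1,1,1,1,1],"translation":[[0,-0.01,-0.01],[0,-0.018,-0.018],[0,-0.025,-0.025],[0,-0.028,-0.025],[0,-0.03,-0.017],[0,-0.035,-0.008],[0,-0.035,0],[0,-0.035,0],[0,-0.035,0],[0,-0.035,0]],"roll":[0,0,0,0,0,0,0,0,0,0]}'
python3 -m creep '{"jaw":[1,1,1,1,1,1,1,1,1,1],"translation":[[0,-0.035,0],[0,-0.035,0],[0,-0.035,0],[0,-0.035,0],[0,-0.03,0],[0,-0.022,0],[0,-0.014,0],[0,-0.007,0],[0,-0.003,0],[0,0,0]],"roll":[0,0,0,0,0,0,0,0,0,0]}'
python3 - <<'E'
from plant import *
from h import *
s=get_state();o=s["tcp_pos"];M=Tof(s);print(M.round(4),s["gripper_width"])
S=capture("scene");crop(S["image"],330,150,200,150,4,"pics/s6.png")
c=capture("wrist");crop(c["image"],160,100,320,200,2,"pics/w6.png")
print("nose exp",proj(S,o-[0,0,.0646]),"top exp",proj(S,o+[0,0,.0534]))
print(M[:3,:3].T@(np.array([.5255,-.3048,.057+.0646])-o))
E
```

```text
time_s: 14.75
tcp_pos: [0.4985, -0.092, 0.2155]
eef_rot: [172.6, 89.9, 179.2]
contact_force: [0.4, -0.3, -1.0]
gripper_width: 0.0294
time_s: 15.75
tcp_pos: [0.5246, -0.3045, 0.2164]
eef_rot: [133.9, 90.0, 140.5]
contact_force: [0.3, -0.1, -0.8]
gripper_width: 0.0296
[[-3.000e-04 -1.157e-01  9.933e-01  5.246e-01]
 [ 3.000e-04  9.933e-01  1.157e-01 -3.045e-01]
 [-1.000e+00  3.000e-04 -3.000e-04  2.164e-01]
 [ 0.000e+00  0.000e+00  0.000e+00  1.000e+00]] 0.02961992602235287
nose exp (np.float64(467.8026552996848), np.float64(250.08699901406936)) top exp (np.float64(484.14797986225966), np.float64(174.34967962763977))
[ 0.09476424 -0.00040836  0.00085604]
```

View pics/s6.png

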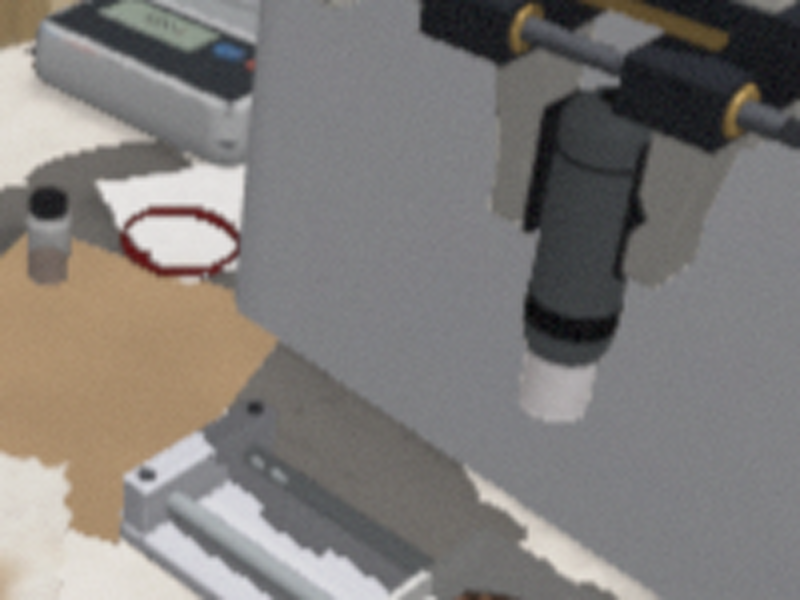

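View pics/w6.png

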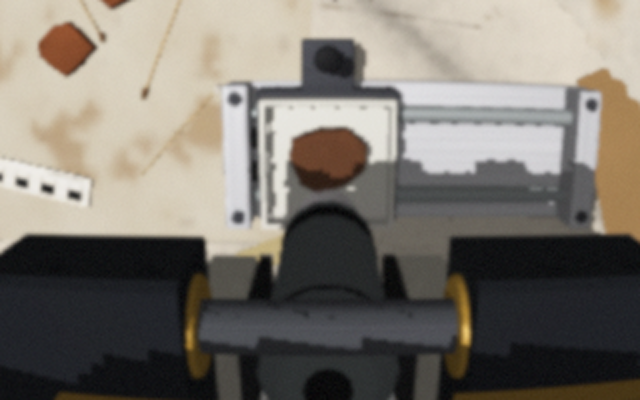

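```bash
python3 - <<'E'
from plant import *
from h import *
s=get_state();M=Tof(s);c=capture("wrist")
w=lambda x,y:((x+.5)/2-.5+160,(y+.5)/2-.5+100)
print("sherd",watz(c,M,*w(330,156),.047).round(4))
for p in[(290,156),(370,156),(330,127),(330,187)]:print(watz(c,M,*w(*p),.047).round(4))
K=[watz(c,M,*w(*p),.046).round(4) for p in[(258,98),(400,98)]];print(K)
Q=np.array([watz(c,M,*w(*p),.036) for p in[(235,99),(238,217),(592,104),(582,217)]]);print(Q.round(4).tolist(),Q.mean(0))
S=capture("scene");o=s["tcp_pos"]
crop(S["image"],430,220,80,60,8,"pics/s7.png");crop(S["image"],400,280,120,90,6,"pics/s8.png")
# predicted nose rim outline
th=np.linspace(0,2*np.pi,12,endpoint=False)
r=np.array([proj(S,o+[.0115*np.cos(t),.0115*np.sin(t),-.0646]) for t in th]);print("nose rim px",r.min(0),r.max(0))
E
```

```text
sherd [ 0.5218 -0.3037  0.047 ]
[ 0.5243 -0.3251  0.047 ]
[ 0.5193 -0.2822  0.047 ]
[ 0.5061 -0.3055  0.047 ]
[ 0.5389 -0.3017  0.047 ]
[array([ 0.495 , -0.3455,  0.046 ]), array([ 0.4862, -0.2703,  0.046 ])]
[[0.498, -0.3592, 0.036], [0.5654, -0.3518, 0.036], [0.4741, -0.1553, 0.036], [0.5423, -0.1474, 0.036]] [ 0.51995014 -0.25342301  0.036     ]
nose rim px [459.15020639 244.53835898] [476.40308314 255.103999  ]
```

View pics/s7.png

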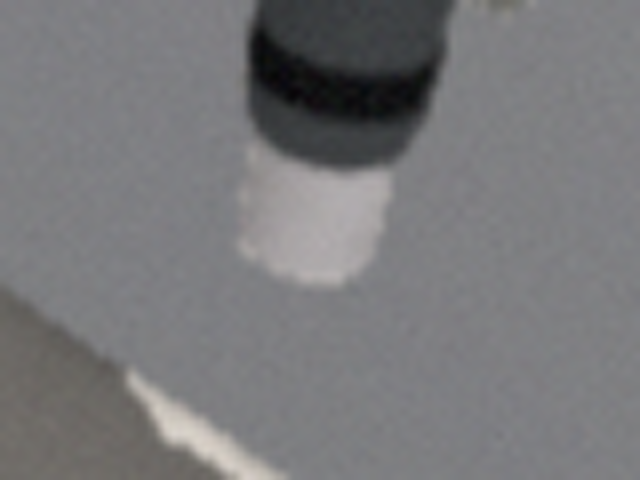

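View pics/s8.png

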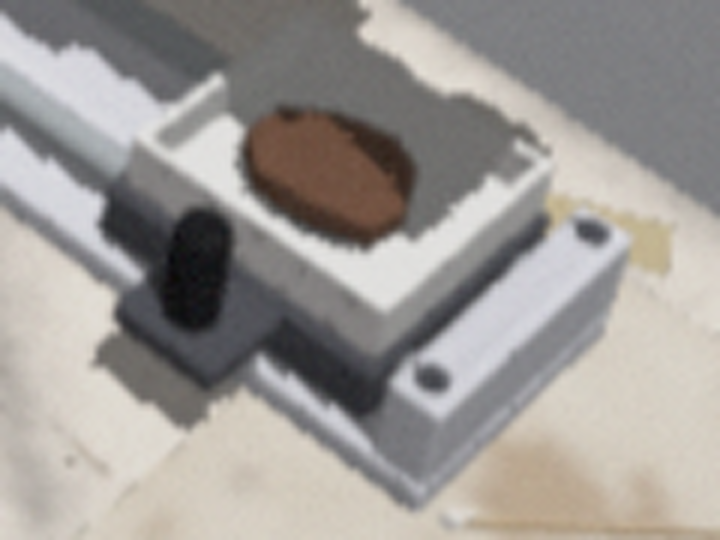

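The nose edge is within 1 px of my prediction, and the tool is already over the middle of the sherd. I'll descend in two stages.

```bash
python3 -m creep '{"jaw":[1,1,1,1,1,1,1,1,1,1],"translation":[[0.005,0,0],[0.012,0,0],[0.018,0,0],[0.018,0,0],[0.014,0,0],[0.008,0,0],[0.003,0,0],[0,0,0],[0,0,0],[0,0,0]],"roll":[0,0,0,0,0,0,0,0,0,0]}'
python3 - <<'E'
from plant import *
from h import *
s=get_state();o=s["tcp_pos"];M=Tof(s);print(o,M[:3,0],s["gripper_width"])
S=capture("scene");crop(S["image"],400,240,120,90,6,"pics/s9.png")
th=np.linspace(0,2*np.pi,24,endpoint=False)
r=np.array([proj(S,o+[.0115*np.cos(t),.0115*np.sin(t),-.0646]) for t in th]);print("nose rim px in crop",(r.min(0)-[400,240])*6,(r.max(0)-[400,240])*6)
E
```

```text
time_s: 16.95
tcp_pos: [0.5253, -0.3051, 0.1394]
eef_rot: [-23.5, 89.9, -16.9]
contact_force: [-0.3, -0.4, -1.0]
gripper_width: 0.0296
[ 0.52526835 -0.30509075  0.13939256] [ 1.36018763e-03 -4.12353936e-04 -9.99998990e-01] 0.02964241217932386
nose rim px in crop [308.0484642  276.14384027] [405.96967356 343.21081861]
```

View pics/s9.png

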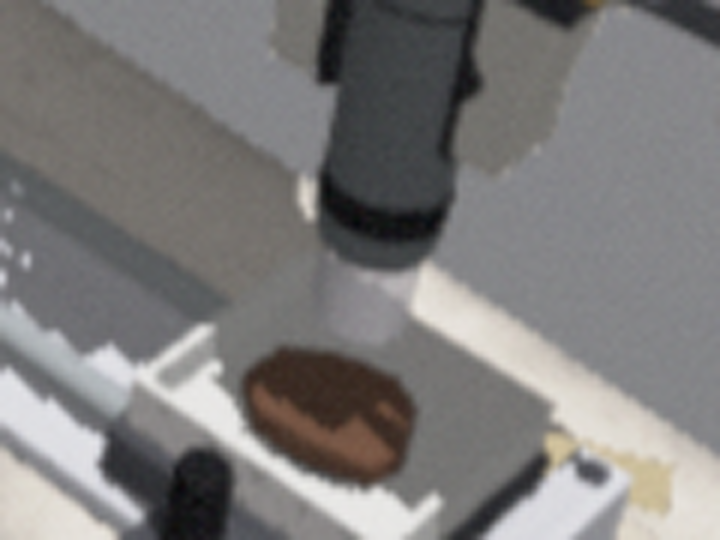

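```bash
python3 -m creep '{"jaw":[1,1,1,1,1,1,1,1,1,1],"translation":[[0.003,0,0],[0.004,0,0],[0.004,0,0],[0.004,0,0],[0.002,0,0],[0,0,0],[0,0,0],[0,0,0],[0,0,0],[0,0,0]],"roll":[0,0,0,0,0,0,0,0,0,0]}'
python3 - <<'E'
from plant import *
from h import *
s=get_state();o=s["tcp_pos"];M=Tof(s);print(o,M[:3,0],s["gripper_width"],s["contact_force"])
S=capture("scene");crop(S["image"],400,240,120,90,6,"pics/s10.png");cv2.imwrite("pics/s11.png",S["image"][:,:,::-1])
th=np.linspace(0,2*np.pi,24,endpoint=False)
r=np.array([proj(S,o+[.0115*np.cos(t),.0115*np.sin(t),-.0646]) for t in th]);print("nose rim px in crop",(r.min(0)-[400,240])*6,(r.max(0)-[400,240])*6)
print("point on sherd below",(np.array(proj(S,[o[0],o[1],.047]))-[400,240])*6)
E
```

```text
time_s: 18.0
tcp_pos: [0.5249, -0.3049, 0.1217]
eef_rot: [-16.3, 90.0, -9.7]
contact_force: [0.5, 1.2, -1.3]
gripper_width: 0.0295
[ 0.52488539 -0.30494696  0.1216829 ] [ 2.55206931e-04 -4.35150892e-05 -9.99999966e-01] 0.029503500092950274 [ 0.46545616  1.17577203 -1.34126955]
nose rim px in crop [295.84685221 328.79750394] [392.27460124 396.50179468]
point on sherd below [337.56293128 391.45999393]
```

View pics/s10.png

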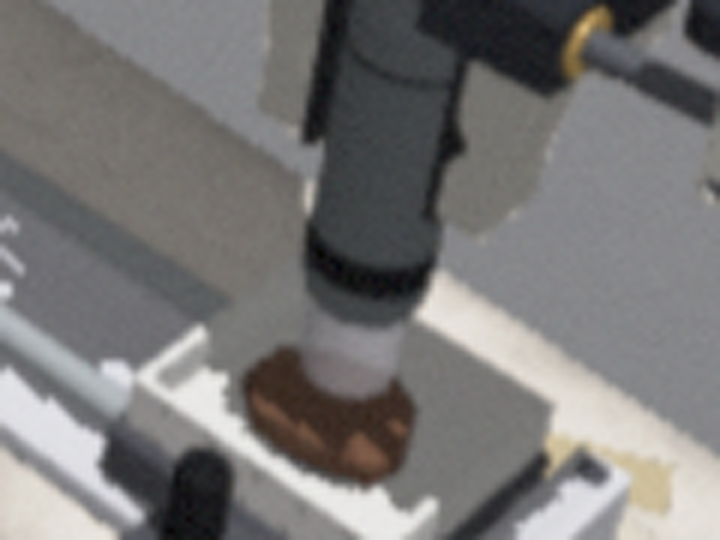

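View pics/s11.png

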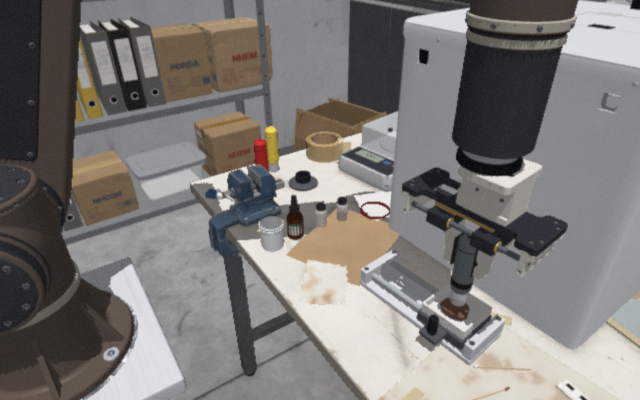

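```bash
python3 - <<'E'
from plant import *
print(close_job());s=get_state();print(s["time_s"],s["tcp_pos"],s["gripper_width"])
E
```

```text
the job is handed in; nothing more can be done
None
the job is handed in; nothing more can be done
```

The job is done and handed in at about 18 s of the 58 s allowed; no verdict was reported.

**What I did:**
- **Carriage:** I gripped the knob and slid the carriage right. It stopped after about 103 mm, where the push rose to 22 N (at most 26 N in all) with no further motion. I eased off before letting go. The pictures after release show it at the right-hand end.
- **Microscope:** I gripped it at 20 N and lifted it out of its stand. I carried it about 0.15 m above the table, over the vials and the tray rim, and lowered it over the sherd.

**Last checks:**
- **Pose:** The tool was vertical to within 0.1° and the jaws were steady at 29.5 mm. No contact load showed beyond the microscope's weight.
- **Height:** From the tool pose, the nose is 10 mm above the sherd. In the last picture its edge sat under 1 px lower than predicted, so the true gap may be about 9 mm.
- **Bystanders:** The jar, vials, dropper bottle and the red and yellow look-alikes look unmoved.

**Disagreement:** The views differed by a few millimetres on where the sherd's middle is in x: 0.520 (scene), 0.522 (wrist) and 0.526 (top). The tray itself put its middle at about 0.526. The microscope is at (0.525, -0.305), so it may be off-centre by up to about 5 mm in x by the direct sherd readings. The tray-based estimate puts it within about 2 mm, and that is the one I trusted, since the sherd is mounted in the middle of the tray.

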